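# Roll a lens tube to its mark against a spring stop and bolt it in

## Task

Without gripping or lifting it, roll the lens tube along the cork track by pushing its side until it bears on the orange spring stop at the far end of the track; arrive gently, and lean on it there for a full second with about 7 newtons - over 14 would spoil the stop's setting. Then back off gently so that the tube stays resting at the yellow mark, and once your fingers are off it slide the red-knobbed keeper fully across behind it. Leave everything else on the board as it is.

Things in the scene. Friction and masses are not known exactly. Their poses are not given: they have to be found in the camera images.
- jig: Roll-in jig fixed to the board: grey base 120 (x) x 280 (y) x 12 mm with a cork track on top. Origin at board height (z 0) on the track's centre line; y axis: rolling direction, towards the stop; x: across, to the keeper's side; z: up. The cork is level at z 12 mm, from y -142 to 108, between rails (inner faces x -51 and 51, tops z 22); a 6 mm high sill lies at y -150 to -142.
- mark (a point): Middle of the yellow mark on the cork (at jig x 0, y 57, z 12 mm): two yellow lines across the track at jig y 45 and 69 mm. The tube at rest against the stop lies with its axis between the two lines, at jig y 51 to 63, depending on how the stop is set.
- stop_post: Blue post 100 x 22 x 46 mm across the far end of the track; origin on the cork under its middle (jig y 119), axes as the jig's. On a set screw it carries an upright orange spring pad, 84 mm wide, from 6 to 36 mm above the cork, facing the tube. The set screw holds its place below 25 N.
- stop_front (a point): Middle of the blue post's near face (jig y 108), 22 mm above the cork. The orange pad's face stands 23 to 35 mm in front of it (jig y 85 to 73): set differently each time, and not reported, so feel for it. From there the pad gives way at about 4 N per mm (0.5 N at first touch) and bottoms after 6 mm; let go, it springs forward again.
- tube: Loose black lens tube with aluminium ends, 44 mm in diameter, 92 mm long, 110 to 210 g, lying across the track, at the start at jig y -75 to -20. Origin on its axis, half-way along; its x axis is its length (about along jig x), y and z turn as it rolls. It rolls with little resistance (about 0.15 N): pushed slowly it stops within some mm of the pusher stopping, pushed fast it runs on.
- tube_center (a point): Centre of the lens tube, on its axis half-way along; 22 mm above the cork (34 mm above the board).
- keeper (a joint): Keeper bolt: 0 = fully open, 0.046 m = fully across; at the start 0 to 4 mm in. It slides along jig -x, over the rail into the track, with about 2 N of friction and stays where it is left. Its steel bar is 10 mm wide (jig y 16 to 26) and 12 mm high (jig z 24 to 36); its tip stands at jig x 56 when open, clear of the tube, and at jig x 10 when across, behind the tube.
- keeper_knob (a point): Middle of the red knob of the keeper, an upright round peg 16 mm in diameter and 30 mm tall (jig z 36 to 66 mm); at jig x 108, y 21, z 51 mm with the keeper open. Free space all round it.
- lamp_base: Bystander: round black magnifying lamp base, 160 mm across, 75 mm tall with its stem; origin under its middle. 1.3 kg, loose.
- dish: Bystander: green ceramic dish of tiny springs, 104 mm across, 30 mm tall; origin under its middle. Loose.
- cap_tray: Bystander: yellow capacitor tray 100 x 200 x 28 mm; origin under its middle. Loose.
- driver_set: Bystander: chrome screwdriver set standing in a black block 60 x 170 mm, 114 mm tall in all; origin under its middle. Loose.
- screwdriver: Bystander: red-handled screwdriver 170 mm long lying on the board along its x axis; origin under its middle. Loose.
- lens_cap: Bystander: black lens cap, 50 mm across, 11 mm tall, beside the jig; origin under its middle. Loose.
- lens_ring: Bystander: brass retaining ring, 46 mm across, 7 mm tall, beside the jig; origin under its middle. Loose.

How it is judged:
By the outcome, as a careful person would: the job done as asked, in the order asked, and still so for the second after the job is handed in, with the robot touching nothing.
It also fails if it takes over 64 s, if anything falls off the work surface, if the arm or the gripper's body presses on something with over 40 N, if the wrist force passes 120 N, or if a joint passes its speed limit or range.

## Robot

A 7-joint arm with a two-finger parallel gripper is mounted at the origin on the work surface. World frame = base frame: x ahead of the robot, y to its left, z up, the work surface at z = 0. Lengths are in m, angles in rad, forces in N, time in s.
With the tool pointing down it reaches from about 0.425 to 0.925 m from the base axis. Payload 6.8 kg.
Tool frame: the origin (TCP) lies at the centre of the arm's flange, where the gripper is bolted on; the fingertips stand 173 mm ahead of it and the grasp point (between the pads) lies 155 mm ahead of it; z points along the fingers, y is the line along which they close (so a half turn about z gives the same grasp; the last joint's range is limited). The gripper opens to 85 mm and grips with 20 to 120 N. Pads are 22 mm wide; open, the fingers measure 114 mm over their backs; the gripper's body (76 mm by 85 mm) begins 54 mm behind the grasp point. The pads swing forward as they close: fully open they stand 13 mm farther back than shut.
Start: joints at [1.064, 0.477, 0.022, 1.555, -0.011, 1.109, -0.083], TCP at [0.262, -0.622, 0.405] pointing down, gripper open.
Joint ranges: [-2.96, 2.96], [-0.34, 2.1], [-1.41, 1.46], [0.24, 2.44], [-1.37, 4.51], [0.17, 1.92], [-2.96, 2.96]. Speed limits (rad/s): [2.39, 2.39, 3.14, 3.14, 3.14, 3.14, 3.14].

## Interface

Orientations are given as a rotation vector (axis times angle).
In Python, from rig import robot gives the robot as it stands.
- The arm moves only by the tool play_rows, never from a script. Its argument "targets" is a list that holds one entry, the list of rows, each a list of 5 numbers: the finger opening in cm, from 0 to 8.54, then the shift along the world's x, y, z in cm, then the turn about the world's z in degrees. In form: [[[hand, dx, dy, dz, spin], ...]]. A call has 1 to 5 rows; each row shifts and turns the commanded pose from where the row before left it; what a row does not reach is not made up. A row lasts 1/12 s, in which the tool goes at most 41.7 mm and 7.16 degrees, less where a joint would pass 70% of its speed; a pose out of reach is approached as far as the arm can. A call is refused whole if a number of a shift passes 4.17 or a number of a turn 7.16, either way. A call with a gripper value outside its range is refused whole. The fingers move at their own pace and stop on an object; "force" is the grip in N (left out, the last holds). Time passes only in rows, so rows that do not move let the fingers close. It gives the time, the measured TCP pose, the force, the opening and the grip force at its end, in the units of the state.
- robot.observe(): the state, without advancing time (a new reading comes with each control period).
- robot.camera(name): name is "scene" or "top" or "wrist"; returns the picture (420x560x3 uint8, red, green, blue); there is no depth.
- robot.calibration(name): a dict with "K" (3x3 intrinsics, pixels), "R" (3x3) and "t" (3): a world point X has camera coordinates R X + t. Camera axes: x right, y down, z forward; pixel columns grow to the right and rows downward; lengths in m; the calibration is good to about 2 mm. A picture is of the moment at which its call begins: read the wrist's pose just before it. calibration takes no time and is no camera call; for the wrist camera it gives the pose at the moment of the call.
- robot.close_job(): hands the job in; it is judged then, once.
Trained networks look in the newest picture that a camera, given by its name, has taken for a name from the list of things; names that differ only in an ending like _2 or _b are one class to them, and where a whole thing is asked for, a point or a joint stands for the part that bears it (a point fixed in the world has none). Each returns a list of dicts, best first, with "p" (0 to 1); they miss things now and then, are a little off and sometimes report something else, mostly with a low value. They report only what shows in the picture. A call takes as long as a camera call.
- robot.recognise(query, camera): "rect" ([left, top, right, bottom] in pixels, round what is visible of it).
- robot.landmark_of(query, camera): "xy" ([column, row] in pixels: a listed point, or the origin of a listed thing).
The state is a dict: "time": time; "joints": joint angles; "joint_vel": joint speeds; "tau": joint torques, N m; "tcp_pos": TCP position; "eef_rot": TCP orientation; "contact_force": force on the tool from outside, world axes, zero at the start; "wrist_torque": the same for the moment, N m; "grip_width": finger opening in m; "finger_force": force on a finger pad.
Only numpy, scipy, OpenCV 4.12 (cv2) and the standard library are available. Lean on these libraries where they do the work, as an engineer would, in place of code of your own. Each camera call takes 0.05 s, during which the arm holds its last target. There are 200 camera calls.

## Working session

There is one attempt and no reset: what is moved stays moved. The work goes in short steps, Python scripts to look and compute and a tool call to move; the robot and the scene stay as the last step left them, time stands still between calls to the robot, and variables do not carry over. Pictures are saved under pics/ and viewed, at most 12 in all, crops included, and the job is handed in when it is done.

Besides the shell and the picture viewer there is one more tool, called after "Request:" as name(argument=value, ...) on one line, values as JSON. play_rows: Moves the arm, as the interface text tells. Its arguments: {"type":"object","properties":{"targets":{"type":"array"},"force":{"type":"number"}},"required":["targets"]}

```bash
mkdir -p pics; cat > h.py <<'E'
import numpy as np, cv2
from rig import robot
def ray(cam,xy,z):
    c=robot.calibration(cam);K,R,t=map(np.array,(c["K"],c["R"],c["t"]))
    d=R.T@np.linalg.solve(K,[xy[0],xy[1],1]);o=-R.T@t
    return o+d*(z-o[2])/d[2]
def proj(cam,X):
    c=robot.calibration(cam);p=np.array(c["K"])@(np.array(c["R"])@np.array(X)+c["t"]);return p[:2]/p[2]
def snap(cam,fn=None):
    im=robot.camera(cam)
    if fn: cv2.imwrite("pics/"+fn,im[:,:,::-1])
    return im
E
python3 - <<'E'
from h import *
s=robot.observe();print({k:np.round(v,3) for k,v in s.items()})
a=snap("top","top.png");
zs=dict(jig=0,mark=.012,stop_front=.034,tube_center=.034,keeper_knob=.051,stop_post=.012,lens_cap=0,lens_ring=0,driver_set=0,lamp_base=0,cap_tray=0,dish=0,screwdriver=0)
for q,z in zs.items():
    for r in robot.landmark_of(q,"top")[:2]: print(q,np.round(r["xy"],1),round(r["p"],2),np.round(ray("top",r["xy"],z),4))
b=snap("scene")
for q in ("mark","stop_front","tube_center","keeper_knob","jig"):
    for r in robot.landmark_of(q,"scene")[:1]: print("scene",q,np.round(r["xy"],1),round(r["p"],2),np.round(ray("scene",r["xy"],zs[q]),4))
cv2.imwrite("pics/scene.png",b[:,:,::-1])
E
```

```text
{'time': np.float64(0.0), 'joints': array([ 1.064,  0.478,  0.022,  1.556, -0.011,  1.109, -0.083]), 'joint_vel': array([-0.001, -0.001,  0.   ,  0.001, -0.   , -0.001,  0.   ]), 'tau': array([-1.0000e-03, -5.9646e+01,  1.6070e+00, -2.8121e+01,  1.2000e-02,
        9.0000e-03,  0.0000e+00]), 'tcp_pos': array([ 0.262, -0.622,  0.404]), 'eef_rot': array([-3.078e+00, -6.220e-01,  1.000e-03]), 'contact_force': array([ 0.141, -1.088, -0.572]), 'wrist_torque': array([-0.017,  0.031,  0.035]), 'finger_force': np.float64(0.0), 'grip_width': np.float64(0.085)}
jig [269.7 237.7] 0.7 [0.5411 0.0485 0.    ]
jig [127.1 196.7] 0.18 [0.6587 0.4227 0.    ]
mark [244.4 238. ] 0.72 [0.5411 0.1132 0.012 ]
stop_front [220.9 242.9] 0.9 [0.5287 0.1706 0.034 ]
tube_center [295.9 230.2] 0.7 [ 0.556  -0.0195  0.034 ]
keeper_knob [253.  196.2] 0.51 [0.6431 0.0864 0.051 ]
lens_cap [298.2 192.7] 0.8 [ 0.6575 -0.0287  0.    ]
lens_ring [223.8 201. ] 0.46 [0.6406 0.1672 0.    ]
lens_ring [297.1 232.4] 0.36 [ 0.5531 -0.0229  0.    ]
driver_set [129.6 195.5] 0.66 [0.6618 0.4161 0.    ]
lamp_base [460.7 265.8] 0.77 [ 0.4569 -0.4391  0.    ]
cap_tray [285.  140.1] 0.58 [0.8006 0.0025 0.    ]
cap_tray [297.8 194.1] 0.51 [ 0.6538 -0.0276  0.    ]
dish [457.6 185.8] 0.73 [ 0.6648 -0.4464  0.    ]
screwdriver [144.8 272.3] 0.95 [0.4599 0.3727 0.    ]
scene mark [326.6 215.9] 0.78 [0.5418 0.1149 0.012 ]
scene stop_front [347.  211.1] 0.84 [0.5175 0.1621 0.034 ]
scene tube_center [283.9 198.7] 0.89 [ 0.5651 -0.0092  0.034 ]
scene keeper_knob [300.3 223.5] 0.48 [0.6425 0.0906 0.051 ]
scene jig [307.  209.8] 0.8 [0.5368 0.0504 0.    ]
```

View pics/top.png

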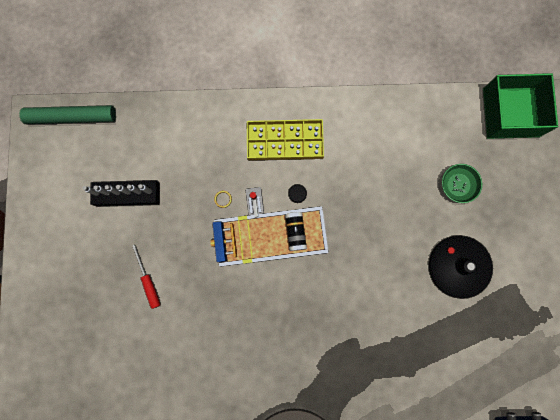

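View pics/scene.png

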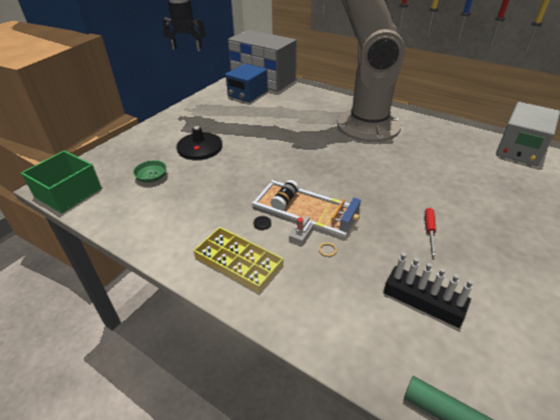

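The top view shows the jig with the blue stop post at the left (about 220,243) and the tube at (296,230). The knob is at (253,196), with the ring and lens cap beside the jig. The scene view agrees with this, so world +y is roughly the rolling direction. I'll move above the jig for a closer look.

Request:
play_rows(targets=[[[5,1.7,3.7,0,5],[5,1.7,3.7,0,5],[5,1.7,3.7,0,5],[5,1.7,3.7,0,5],[5,1.7,3.7,0,5]]])

```text
time: 1.42
tcp_pos: [0.3475, -0.4352, 0.4049]
eef_rot: [2.869, 1.28, 0.0]
contact_force: [0.9, -0.9, 0.0]
grip_width: 0.0502
finger_force: 0.0
```

Request:
play_rows(targets=[[[5,1.7,3.7,0,5],[5,1.7,3.7,0,5],[5,1.7,3.7,0,5],[5,1.7,3.7,0,5],[5,1.7,3.7,0,5]]])

```text
time: 1.83
tcp_pos: [0.4325, -0.2502, 0.4051]
eef_rot: [2.523, 1.87, 0.0]
contact_force: [0.6, -0.6, -0.1]
grip_width: 0.0502
finger_force: 0.0
```

Request:
play_rows(targets=[[[5,1.7,3.7,0,5],[5,1.7,3.7,0,5],[5,1.7,3.7,0,5],[5,1.7,3.7,0,5],[5,0,0,0,4]]])

```text
time: 2.25
tcp_pos: [0.5027, -0.0955, 0.4057]
eef_rot: [2.066, 2.366, 0.009]
contact_force: [0.4, 0.3, 0.4]
grip_width: 0.05
finger_force: 0.0
```

```bash
python3 - <<'E'
from h import *
s=robot.observe();print(s["time"],np.round(s["tcp_pos"],4),np.round(s["eef_rot"],3),np.round(s["contact_force"],2),s["grip_width"])
snap("wrist","w1.png")
c=robot.calibration("wrist");print("cam at",-np.array(c["R"]).T@c["t"])
zs=dict(jig=0,mark=.012,stop_front=.034,tube_center=.034,keeper_knob=.051,stop_post=.012,lens_cap=0,lens_ring=0)
for q,z in zs.items():
    for r in robot.landmark_of(q,"wrist")[:1]: print(q,np.round(r["xy"],1),round(r["p"],2),np.round(ray("wrist",r["xy"],z),4))
E
```

```text
2.25 [ 0.5027 -0.0955  0.4057] [2.066 2.366 0.009] [0.4  0.3  0.36] 0.04998583383554427
cam at [ 0.49244377 -0.03406254  0.37485607]
jig [331.6  56.9] 0.56 [0.5395 0.0475 0.    ]
mark [415.4 141.8] 0.61 [ 0.6496 -0.0354  0.012 ]
tube_center [333.7 124.3] 0.8 [ 0.5478 -0.0298  0.034 ]
keeper_knob [454.7  23.4] 0.67 [0.6441 0.0736 0.051 ]
lens_cap [411.3 144.8] 0.76 [ 0.6505 -0.0412  0.    ]
lens_ring [335.8 127.6] 0.49 [ 0.5566 -0.0316  0.    ]
```

View pics/w1.png

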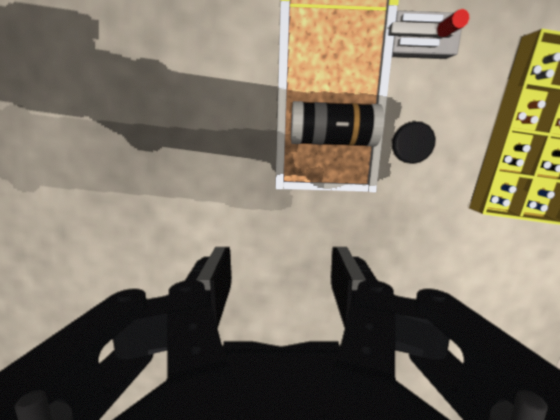

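The wrist picture shows the tube at (337,123) and the jig's near edge at row about 187, corners (277,187) and (376,190). The knob is at (458,22). I'll step ahead for a full view of the jig.

Request:
play_rows(targets=[[[5,1.2,3.7,1,0],[5,1.2,3.7,1,0],[5,1.2,3,1,0],[5,0,0,0,0],[5,0,0,0,0]]])

```text
time: 3.12
tcp_pos: [0.5365, 0.0016, 0.4354]
eef_rot: [2.081, 2.353, 0.002]
contact_force: [-0.5, -0.3, -0.4]
grip_width: 0.0497
finger_force: 0.0
```

```bash
python3 - <<'E'
from h import *
s=robot.observe();print(s["time"],np.round(s["tcp_pos"],4),np.round(s["eef_rot"],3),np.round(s["contact_force"],2))
im=snap("wrist","w2.png")
cv2.imwrite("pics/w2b.png",cv2.resize(im[:260,:,::-1],(800,371),interpolation=cv2.INTER_CUBIC))
zs=dict(jig=0,mark=.012,stop_front=.034,tube_center=.034,keeper_knob=.051,lens_cap=0,lens_ring=0)
for q,z in zs.items():
    for r in robot.landmark_of(q,"wrist")[:1]: print(q,np.round(r["xy"],1),round(r["p"],2),np.round(ray("wrist",r["xy"],z),4))
E
```

```text
3.1167 [0.5365 0.0016 0.4354] [2.081e+00 2.353e+00 2.000e-03] [-0.45 -0.25 -0.43]
jig [291.2 139.2] 0.66 [0.5422 0.0515 0.    ]
mark [293.   89.9] 0.58 [0.5365 0.1093 0.012 ]
stop_front [293.3  38.4] 0.76 [0.5297 0.1591 0.034 ]
tube_center [290.4 198.2] 0.66 [ 0.5489 -0.0193  0.034 ]
keeper_knob [384.1 123. ] 0.57 [0.6415 0.0826 0.051 ]
lens_cap [364.3 205.5] 0.82 [ 0.6534 -0.0246  0.    ]
lens_ring [387.6  49.6] 0.88 [0.645  0.1705 0.    ]
```

View pics/w2b.png

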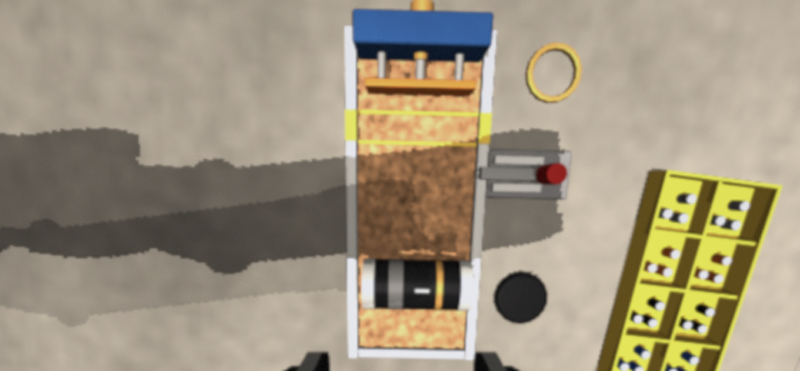

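This enlarged view (factor 1.43) shows the whole jig. The stop pad is at row about 87, the yellow lines at rows 113 and 143, and the tube at (418,285). The knob is at (552,173), and the tube lies about square to the track.

```bash
python3 - <<'E'
from h import *
f=560/800
P=dict(LF=(345,28,.022),LN=(349,357,.022),RF=(496,32,.022),RN=(475,357,.022),y69L=(358,112,.012),y69R=(480,114,.012),y45L=(358,142,.012),y45R=(478,144,.012),tubeL=(362,285,.034),tubeR=(476,285,.034),padL=(366,86,.03),padR=(476,90,.03),bar=(480,173,.036),knobbase=(548,175,.051))
W={k:ray("wrist",(u*f,v*f),z) for k,(u,v,z) in P.items()}
for k,w in W.items(): print(k,np.round(w,4))
c=(W["LN"]+W["RN"])/2; m=(W["y69L"]+W["y69R"]+W["y45L"]+W["y45R"])/4
for n,a,b in (("L",W["LN"],W["LF"]),("R",W["RN"],W["RF"]),("c-m",c,m)):
    d=b-a;print(n,np.degrees(np.arctan2(-d[0],d[1])))
for a,b in (("y69L","y69R"),("y45L","y45R"),("tubeL","tubeR"),("padL","padR")):
    d=W[b]-W[a];print(a,np.degrees(np.arctan2(d[1],d[0])),np.linalg.norm(d))
th=np.radians(7);R=np.array([[np.cos(th),-np.sin(th)],[np.sin(th),np.cos(th)]])
o=m[:2]-R@[0,.057];print("origin",o)
for k,w in W.items(): print(k,np.round(R.T@(w[:2]-o)*1e3,1))
E
```

```text
LF [0.4702 0.1755 0.022 ]
LN [ 0.4971 -0.0996  0.022 ]
RF [0.588  0.1865 0.022 ]
RN [ 0.6157 -0.0855  0.022 ]
y69L [0.4848 0.1173 0.012 ]
y69R [0.5868 0.1278 0.012 ]
y45L [0.4869 0.0937 0.012 ]
y45R [0.589 0.104 0.012]
tubeL [ 0.5036 -0.0255  0.034 ]
tubeR [ 0.6029 -0.0137  0.034 ]
padL [0.4913 0.1346 0.03  ]
padR [0.5781 0.1419 0.03  ]
bar [0.5905 0.0797 0.036 ]
knobbase [0.6411 0.0838 0.051 ]
L 5.584734935434331
R 5.818281536665672
c-m 5.481212180875187
y69L 5.84264361316108 0.10255327554167303
y45L 5.816891060838401 0.10258556564122415
tubeL 6.7378728192765305 0.09999555985893428
padL 4.805505289744055 0.08706722526790618
origin [0.54382895 0.05412602]
LF [-58.3 129.4]
LN [ -65.1 -146.8]
RF [ 59.9 126. ]
RN [  54.3 -147.4]
y69L [-50.9  69.9]
y69R [51.6 67.9]
y45L [-51.6  46.2]
y45R [50.9 44. ]
tubeL [-49.7 -74.1]
tubeR [ 50.3 -74.5]
padL [-42.3  86.3]
padR [44.7 83. ]
bar [49.5 19.7]
knobbase [100.2  17.6]
```

Request:
play_rows(targets=[[[5,1,-3.4,-1,-1.3],[5,1,-3.3,-2,0],[5,0,0,-4,0],[5,0,0,-4,0],[5,0,0,-4,0]]])

```text
time: 3.93
tcp_pos: [0.5561, -0.0684, 0.2835]
eef_rot: [2.113, 2.323, 0.001]
contact_force: [0.4, -0.2, 0.1]
grip_width: 0.05
finger_force: 0.0
```

Request:
play_rows(targets=[[[5,0,0,-4,0],[5,0,0,-2,0],[5,0,0,-1,0],[5,0,0,0,0],[5,0,0,0,0]]])

```text
time: 4.35
tcp_pos: [0.5566, -0.0671, 0.2154]
eef_rot: [2.111, 2.326, 0.001]
contact_force: [0.1, -0.4, -0.8]
grip_width: 0.0501
finger_force: 0.0
```

```bash
python3 - <<'E'
from h import *
s=robot.observe();print(s["time"],np.round(s["tcp_pos"],4),np.round(s["eef_rot"],3),np.round(s["contact_force"],2))
snap("wrist","w3.png")
E
```

```text
4.35 [ 0.5566 -0.0671  0.2154] [2.111e+00 2.326e+00 1.000e-03] [ 0.09 -0.41 -0.84]
```

View pics/w3.png

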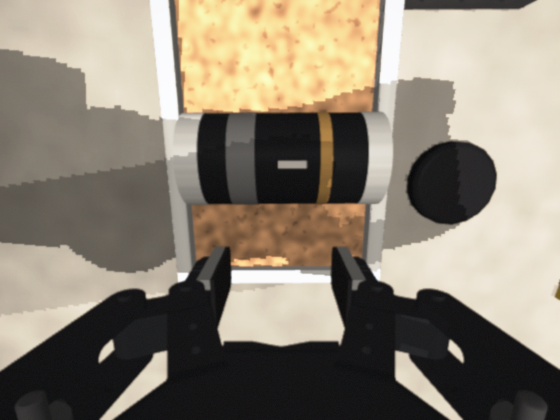

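The fingers straddle the track centre (column about 280), square behind the tube (centre 283,158), with a clear gap. I'll lower them and start pushing slowly.

Request:
play_rows(targets=[[[5,0,0,-1.2,0],[5,0,0,-1.1,0],[5,0,0,0,0],[5,0,0,0,0],[5,0,0,0,0]]])

```text
time: 4.82
tcp_pos: [0.5562, -0.067, 0.1918]
eef_rot: [2.111, 2.326, 0.0]
contact_force: [0.5, -0.5, 0.4]
grip_width: 0.0502
finger_force: 0.0
```

Request:
play_rows(targets=[[[5,-0.04,0.4,0,0],[5,-0.04,0.4,0,0],[5,-0.04,0.4,0,0],[5,-0.04,0.4,0,0],[5,-0.04,0.4,0,0]]])

```text
time: 5.23
tcp_pos: [0.5541, -0.0464, 0.1919]
eef_rot: [2.111, 2.327, 0.0]
contact_force: [0.5, -1.0, -0.4]
grip_width: 0.0503
finger_force: 0.0
```

Request:
play_rows(targets=[[[5,-0.05,0.5,0,0],[5,-0.06,0.6,0,0],[5,-0.07,0.7,0,0],[5,-0.07,0.7,0,0],[5,-0.07,0.7,0,0]]])

```text
time: 5.65
tcp_pos: [0.5508, -0.0141, 0.1917]
eef_rot: [-2.111, -2.327, -0.0]
contact_force: [0.5, 0.4, 0.2]
grip_width: 0.0502
finger_force: 0.1
```

```bash
python3 - <<'E'
from h import *
s=robot.observe();print(s["time"],np.round(s["tcp_pos"],4),np.round(s["eef_rot"],3),np.round(s["contact_force"],2))
snap("wrist","w4.png")
for r in robot.landmark_of("tube_center","wrist")[:1]: print(r,ray("wrist",r["xy"],.034))
E
```

```text
5.65 [ 0.5508 -0.0141  0.1917] [-2.111 -2.327 -0.   ] [0.53 0.38 0.2 ]
{'xy': [280.2, 207.0], 'p': 0.77} [0.54690726 0.01959298 0.034     ]
```

View pics/w4.png

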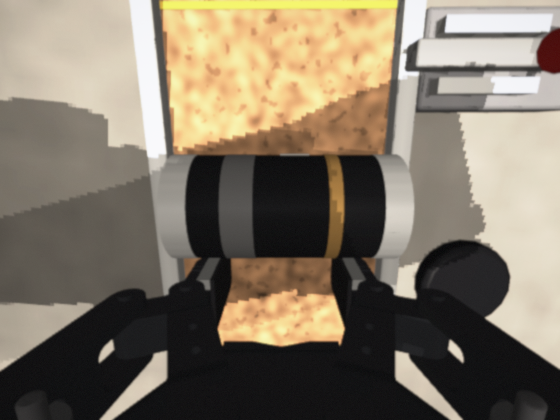

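The tube is square against both finger sides, with its centre 34 mm ahead of the TCP. It has about 86 mm or more to go to the stop.

Request:
play_rows(targets=[[[5,-0.07,0.7,0,0],[5,-0.07,0.7,0,0],[5,-0.07,0.7,0,0],[5,-0.07,0.7,0,0],[5,-0.07,0.7,0,0]]])

```text
time: 6.17
tcp_pos: [0.5473, 0.0208, 0.1917]
eef_rot: [-2.111, -2.326, -0.0]
contact_force: [-0.7, 0.9, -0.2]
grip_width: 0.0502
finger_force: 0.0
```

Request:
play_rows(targets=[[[5,-0.05,0.5,0,0],[5,-0.05,0.5,0,0],[5,-0.04,0.4,0,0],[5,-0.04,0.4,0,0],[5,-0.03,0.3,0,0]]])

```text
time: 6.58
tcp_pos: [0.5453, 0.0414, 0.1917]
eef_rot: [-2.111, -2.326, -0.0]
contact_force: [-0.2, -1.2, -0.4]
grip_width: 0.0502
finger_force: 0.0
```

Request:
play_rows(targets=[[[5,-0.02,0.25,0,0],[5,-0.02,0.2,0,0],[5,-0.02,0.2,0,0],[5,-0.02,0.2,0,0],[5,-0.02,0.2,0,0]]])

```text
time: 7.0
tcp_pos: [0.5444, 0.0515, 0.1917]
eef_rot: [2.112, 2.326, 0.0]
contact_force: [-0.4, 0.3, -0.9]
grip_width: 0.05
finger_force: 0.0
```

Request:
play_rows(targets=[[[5,-0.02,0.2,0,0],[5,-0.02,0.2,0,0],[5,-0.02,0.2,0,0],[5,-0.02,0.2,0,0],[5,-0.02,0.2,0,0]]])

```text
time: 7.42
tcp_pos: [0.5433, 0.0616, 0.1917]
eef_rot: [-2.111, -2.326, -0.0]
contact_force: [1.0, 0.3, -0.5]
grip_width: 0.05
finger_force: 0.1
```

```bash
python3 - <<'E'
from h import *
for i in range(3):
    s=robot.observe();print(s["time"],np.round(s["tcp_pos"],4),np.round(s["contact_force"],2))
    snap("wrist","w5.png")
for r in robot.landmark_of("tube_center","wrist")[:1]: print(r,ray("wrist",r["xy"],.034))
E
```

```text
7.4167 [0.5433 0.0616 0.1917] [ 0.96  0.31 -0.54]
7.4667 [0.5433 0.0622 0.1918] [0.43 1.53 0.57]
7.5167 [0.5433 0.062  0.1917] [ 1.43 -0.31  0.08]
{'xy': [284.8, 200.7], 'p': 0.7} [0.54117783 0.09705706 0.034     ]
```

View pics/w5.png

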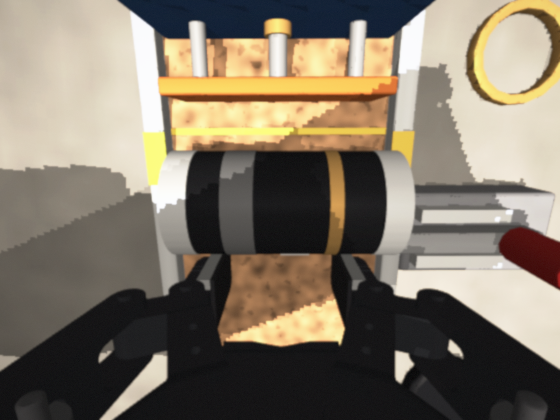

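The tube sits square at jig y about 43, and the orange pad is a little ahead (front edge at row about 97).

Request:
play_rows(targets=[[[5,-0.01,0.12,0,0],[5,-0.01,0.12,0,0],[5,-0.01,0.12,0,0],[5,-0.01,0.12,0,0],[5,-0.01,0.12,0,0]]])

```text
time: 8.03
tcp_pos: [0.5428, 0.0676, 0.1917]
eef_rot: [-2.111, -2.326, 0.0]
contact_force: [0.1, -0.6, 0.4]
grip_width: 0.0499
finger_force: 0.0
```

```bash
python3 - <<'E'
from h import *
im=snap("wrist","w6.png")
s=robot.observe();print(s["time"],np.round(s["tcp_pos"],4),np.round(s["contact_force"],2))
h=cv2.cvtColor(im,cv2.COLOR_RGB2HSV)
for u in (190,230,310,350):
    col=im[60:170,u].astype(int)
    o=[60+i for i,(r,g,b) in enumerate(col) if r>180 and 70<g<160 and b<60]
    if o:
        for v in (min(o),max(o)):
            w=ray("wrist",(u,v),.048)[:2]-[.5426,.0540];print(u,v,w@[-.0993,.995])
E
```

```text
8.0833 [0.5428 0.0679 0.1917] [ 0.22 -0.02 -0.16]
190 111 0.08561748232088934
190 111 0.08561748232088934
230 111 0.08557739231893075
230 111 0.08557739231893075
350 105 0.08748043461025563
350 108 0.08647125856503508
```

Request:
play_rows(targets=[[[5,-0.01,0.1,0,0],[5,-0.01,0.1,0,0],[5,-0.01,0.1,0,0],[5,-0.01,0.1,0,0],[5,-0.01,0.05,0,0]]])

```text
time: 8.5
tcp_pos: [0.5423, 0.0722, 0.1917]
eef_rot: [-2.111, -2.326, -0.0]
contact_force: [-0.1, -0.4, -0.5]
grip_width: 0.0503
finger_force: 0.0
```

Request:
play_rows(targets=[[[5,-0.01,0.06,0,0],[5,0,0.06,0,0],[5,-0.01,0.06,0,0],[5,0,0.06,0,0],[5,-0.01,0.06,0,0]]])

```text
time: 8.92
tcp_pos: [0.542, 0.075, 0.1917]
eef_rot: [2.111, 2.326, 0.0]
contact_force: [0.4, 0.7, 0.1]
grip_width: 0.0496
finger_force: 0.0
```

Request:
play_rows(targets=[[[5,0,0.05,0,0],[5,-0.01,0.05,0,0],[5,0,0.05,0,0],[5,-0.01,0.05,0,0],[5,0,0.02,0,0]]])

```text
time: 9.33
tcp_pos: [0.5418, 0.0772, 0.1917]
eef_rot: [-2.111, -2.326, -0.0]
contact_force: [-0.5, 0.9, -0.4]
grip_width: 0.0499
finger_force: 0.1
```

Request:
play_rows(targets=[[[5,0,0.05,0,0],[5,-0.01,0.05,0,0],[5,0,0.05,0,0],[5,-0.01,0.05,0,0],[5,0,0,0,0]]])

```text
time: 9.75
tcp_pos: [0.5416, 0.0793, 0.1917]
eef_rot: [-2.111, -2.326, -0.0]
contact_force: [0.8, 0.1, 0.1]
grip_width: 0.0502
finger_force: 0.0
```

Request:
play_rows(targets=[[[5,0,0.05,0,0],[5,-0.01,0.05,0,0],[5,0,0.05,0,0],[5,-0.01,0.05,0,0],[5,0,0,0,0]]])

```text
time: 10.17
tcp_pos: [0.5414, 0.0813, 0.1917]
eef_rot: [-2.111, -2.326, -0.0]
contact_force: [-0.4, 0.1, 0.1]
grip_width: 0.0498
finger_force: 0.0
```

Request:
play_rows(targets=[[[5,0,0.05,0,0],[5,-0.01,0.05,0,0],[5,0,0.05,0,0],[5,0,0,0,0],[5,0,0,0,0]]])

```text
time: 10.58
tcp_pos: [0.5413, 0.0827, 0.1917]
eef_rot: [-2.111, -2.326, -0.0]
contact_force: [-0.1, -0.0, 0.7]
grip_width: 0.0501
finger_force: 0.0
```

Request:
play_rows(targets=[[[5,0,0.05,0,0],[5,-0.01,0.05,0,0],[5,0,0.05,0,0],[5,0,0,0,0],[5,0,0,0,0]]])

```text
time: 11.0
tcp_pos: [0.5412, 0.084, 0.1917]
eef_rot: [2.111, 2.326, -0.0]
contact_force: [-0.6, -0.9, 0.5]
grip_width: 0.0501
finger_force: 0.6
```

```bash
python3 - <<'E'
from h import *
F=[]
for i in range(4):
    snap("wrist","w7.png"); s=robot.observe();F.append(s["contact_force"])
print(np.mean(F,0),np.round(s["tcp_pos"],4))
E
```

```text
[-0.20522828 -1.64593543  0.47081339] [0.5412 0.084  0.1917]
```

View pics/w7.png

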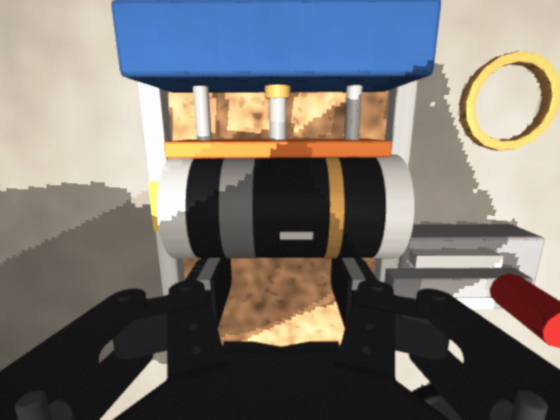

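The tube now touches the orange pad (row about 150), and the mean force is 1.6 N. I'll build up to 7 N in small steps.

Request:
play_rows(targets=[[[5,0,0.04,0,0],[5,-0.01,0.04,0,0],[5,0,0.03,0,0],[5,0,0,0,0],[5,0,0,0,0]]])

```text
time: 11.62
tcp_pos: [0.5412, 0.0848, 0.1917]
eef_rot: [2.112, 2.326, -0.001]
contact_force: [0.6, -3.2, 0.1]
grip_width: 0.0501
finger_force: 2.0
```

```bash
cat > f.py <<'E'
from h import *
F=[]
for i in range(6):
    snap("wrist"); s=robot.observe();F.append(s["contact_force"])
F=np.array(F);print(s["time"],F.mean(0),F[:,1],np.round(s["tcp_pos"],4))
E
python3 f.py
```

```text
11.9167 [ 0.48800187 -4.31308669  0.68273726] [-3.65144111 -3.13221    -4.71995607 -4.93430112 -4.61840184 -4.82220999] [0.5411 0.085  0.1917]
```

Request:
play_rows(targets=[[[5,0,0.04,0,0],[5,0,0.04,0,0],[5,0,0,0,0],[5,0,0,0,0],[5,0,0,0,0]]])

```text
time: 12.33
tcp_pos: [0.5411, 0.0855, 0.1916]
eef_rot: [2.112, 2.326, -0.001]
contact_force: [-0.2, -5.5, 0.3]
grip_width: 0.05
finger_force: 2.9
```

```bash
python3 f.py
```

```text
12.6333 [ 0.50416402 -5.69264094  0.68170863] [-5.70626383 -6.31899765 -5.84182935 -5.22453951 -5.69451909 -5.36969623] [0.5411 0.0855 0.1916]
```

Request:
play_rows(targets=[[[5,0,0.05,0,0],[5,0,0,0,0],[5,0,0,0,0],[5,0,0,0,0],[5,0,0,0,0]]])

```text
time: 13.05
tcp_pos: [0.5411, 0.0857, 0.1916]
eef_rot: [2.112, 2.325, -0.002]
contact_force: [-0.0, -5.4, 0.8]
grip_width: 0.05
finger_force: 3.3
```

```bash
python3 f.py
```

```text
13.35 [ 0.43635465 -6.54226256  0.84889409] [-7.23290009 -6.26700932 -6.27431193 -5.94778565 -6.80037673 -6.73119162] [0.5411 0.0857 0.1916]
```

Request:
play_rows(targets=[[[5,0,0.03,0,0],[5,0,0,0,0],[5,0,0,0,0],[5,0,0,0,0],[5,0,0,0,0]]])

```text
time: 13.77
tcp_pos: [0.5411, 0.0858, 0.1916]
eef_rot: [2.112, 2.325, -0.002]
contact_force: [0.8, -6.8, -0.1]
grip_width: 0.0499
finger_force: 3.5
```

Request:
play_rows(targets=[[[5,0,0,0,0],[5,0,0,0,0],[5,0,0,0,0],[5,0,0,0,0],[5,0,0,0,0]]])

```text
time: 14.18
tcp_pos: [0.5411, 0.0858, 0.1916]
eef_rot: [2.112, 2.325, -0.002]
contact_force: [0.4, -6.9, 2.0]
grip_width: 0.05
finger_force: 3.5
```

```bash
python3 f.py; python3 f.py
```

```text
14.4833 [ 0.20885943 -7.41487164  1.52155497] [-7.33900708 -7.30296776 -7.5271597  -7.13382828 -7.1915213  -7.99474573] [0.5411 0.0858 0.1916]
14.7833 [ 0.46777835 -7.30184714  1.02576493] [-6.80066621 -8.3063752  -7.19271054 -7.57784997 -7.221532   -6.71194895] [0.5411 0.0858 0.1916]
```

Request:
play_rows(targets=[[[5,0,0,0,0],[5,0,0,0,0],[5,0,0,0,0],[5,0,0,0,0],[5,0,0,0,0]]])

```text
time: 15.2
tcp_pos: [0.5411, 0.0858, 0.1916]
eef_rot: [2.112, 2.325, -0.002]
contact_force: [0.4, -6.5, 1.1]
grip_width: 0.0502
finger_force: 3.5
```

The lean is done: about 7.3 N for over a second. Backing off very slowly.

Request:
play_rows(targets=[[[5,0,-0.03,0,0],[5,0,-0.03,0,0],[5,0,-0.03,0,0],[5,0,-0.03,0,0],[5,0,-0.03,0,0]]])

```text
time: 15.62
tcp_pos: [0.5411, 0.0853, 0.1916]
eef_rot: [-2.111, -2.326, 0.0]
contact_force: [0.8, -4.0, -1.0]
grip_width: 0.0496
finger_force: 2.2
```

Request:
play_rows(targets=[[[5,0,-0.02,0,0],[5,0.01,-0.02,0,0],[5,0,-0.02,0,0],[5,0,-0.02,0,0],[5,0,-0.02,0,0]]])

```text
time: 16.03
tcp_pos: [0.5412, 0.0847, 0.1917]
eef_rot: [-2.111, -2.326, -0.001]
contact_force: [-0.3, -3.2, 0.1]
grip_width: 0.0498
finger_force: 1.5
```

Request:
play_rows(targets=[[[5,0,-0.02,0,0],[5,0.01,-0.02,0,0],[5,0,-0.02,0,0],[5,0,-0.02,0,0],[5,0,-0.02,0,0]]])

```text
time: 16.45
tcp_pos: [0.5413, 0.0839, 0.1918]
eef_rot: [-2.111, -2.327, -0.001]
contact_force: [0.1, -0.6, 0.0]
grip_width: 0.05
finger_force: 0.3
```

```bash
python3 f.py
```

```text
16.75 [ 0.10265748 -0.51808121 -0.40603136] [-0.29849477 -1.13167782 -0.83328401 -0.71441747 -0.77759255  0.64697935] [0.5414 0.0837 0.1918]
```

Nearly unloaded. I'll continue slowly, then withdraw.

Request:
play_rows(targets=[[[5,0,-0.02,0,0],[5,0,-0.02,0,0],[5,0,-0.02,0,0],[5,0.01,-0.02,0,0],[5,0,-0.02,0,0]]])

```text
time: 17.17
tcp_pos: [0.5415, 0.0823, 0.1917]
eef_rot: [2.111, 2.326, 0.0]
contact_force: [0.3, -0.2, -0.3]
grip_width: 0.0501
finger_force: 0.0
```

Request:
play_rows(targets=[[[5,0,-0.03,0,0],[5,0.01,-0.05,0,0],[5,0.01,-0.08,0,0],[5,0.01,-0.1,0,0],[5,0.02,-0.2,0,0]]])

```text
time: 17.58
tcp_pos: [0.5419, 0.0778, 0.1917]
eef_rot: [-2.111, -2.327, -0.0]
contact_force: [0.3, -0.4, -0.7]
grip_width: 0.0499
finger_force: 0.0
```

Request:
play_rows(targets=[[[5,0.04,-0.4,0,0],[5,0.06,-0.6,0,0],[5,0.1,-1,0,0],[5,0,0,0,0],[5,0,0,0,0]]])

```text
time: 18.0
tcp_pos: [0.544, 0.0564, 0.1916]
eef_rot: [2.114, 2.324, -0.001]
contact_force: [-0.4, -0.4, -0.1]
grip_width: 0.05
finger_force: 0.0
```

```bash
python3 - <<'E'
from h import *
im=snap("wrist","w8.png")
s=robot.observe();print(s["time"],np.round(s["tcp_pos"],4))
for q,z in (("tube_center",.034),("keeper_knob",.051),("stop_front",.034)):
  for r in robot.landmark_of(q,"wrist")[:1]:
    w=ray("wrist",r["xy"],z);d=w[:2]-[.5426,.0540];print(q,r,w,d@[.995,.0993],d@[-.0993,.995])
E
```

```text
18.05 [0.544  0.0572 0.1917]
tube_center {'xy': [282.8, 139.1], 'p': 0.72} [0.5384524  0.11894244 0.034     ] 0.002321918856862258 0.06502958661002166
keeper_knob {'xy': [545.7, 245.5], 'p': 0.98} [0.64397247 0.08951024 0.051     ] 0.10439177807901359 0.025266400658333688
stop_front {'xy': [273.7, 3.2], 'p': 0.79} [0.5302407  0.16751832 0.034     ] -0.0010251351202237517 0.11417800375514194
```

View pics/w8.png

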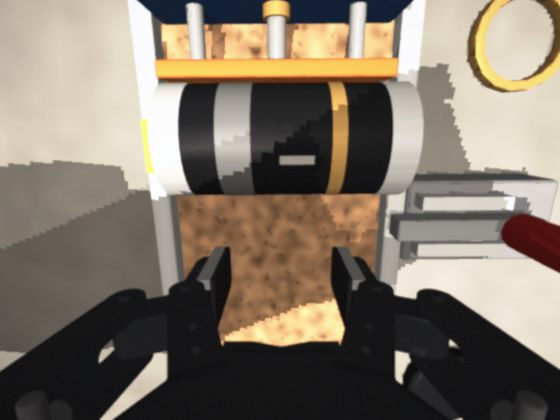

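The tube rests at the mark against the pad (pad row 68, tube centre (285,138)), with the fingers clear. I'll rise, close the fingers and go to the knob's outer side.

Request:
play_rows(targets=[[[5,0,0,2,0],[5,0,0,4,0],[5,0,0,4,0],[0,3.5,0.9,0,0],[0,3.6,0.9,0,0]]])

```text
time: 18.62
tcp_pos: [0.6156, 0.076, 0.2958]
eef_rot: [2.108, 2.323, 0.006]
contact_force: [0.6, 0.5, -0.5]
grip_width: 0.0266
finger_force: 0.0
```

Request:
play_rows(targets=[[[0,3.5,0.9,0,0],[0,3.5,0.8,0,0],[0,0,0,0,0],[0,0,0,0,0],[0,0,0,0,0]]])

```text
time: 19.03
tcp_pos: [0.6843, 0.0932, 0.291]
eef_rot: [-2.11, -2.326, 0.002]
contact_force: [-0.4, 0.2, -0.2]
grip_width: 0.0001
finger_force: 0.0
```

```bash
python3 - <<'E'
from h import *
im=snap("wrist","w9.png")
s=robot.observe();print(s["time"],np.round(s["tcp_pos"],4),s["grip_width"])
snap("scene")
snap("top")
for c in ("wrist","scene","top"):
 for q,z in (("tube_center",.034),("keeper_knob",.051)):
  for r in robot.landmark_of(q,c)[:1]:
    w=ray(c,r["xy"],z);d=w[:2]-[.5426,.0540];print(c,q,r,w,d@[.995,.0993],d@[-.0993,.995])
E
```

```text
19.0833 [0.684  0.0929 0.2913] -0.0004668326282954491
wrist tube_center {'xy': [87.0, 167.8], 'p': 0.89} [0.5353781 0.1153369 0.034    ] -0.0010950318478939619 0.06174735333840418
wrist keeper_knob {'xy': [224.7, 222.7], 'p': 0.84} [0.64322151 0.08782922 0.051     ] 0.10347764348625998 0.023668358195275824
scene tube_center {'xy': [328.4, 211.4], 'p': 0.79} [0.54550385 0.12067104 0.034     ] 0.009509770201909662 0.06604933692487087
scene keeper_knob {'xy': [296.7, 224.1], 'p': 0.65} [0.64936904 0.08409389 0.051     ] 0.1092235223935698 0.019341249892428376
top tube_center {'xy': [243.7, 237.0], 'p': 0.95} [0.54213722 0.11278206 0.034     ] 0.005376595302337188 0.058534102109611
top keeper_knob {'xy': [460.0, 265.0], 'p': 0.58} [ 0.45878944 -0.41952332  0.051     ] -0.13041237396879415 -0.46283331876012224
```

View pics/w9.png

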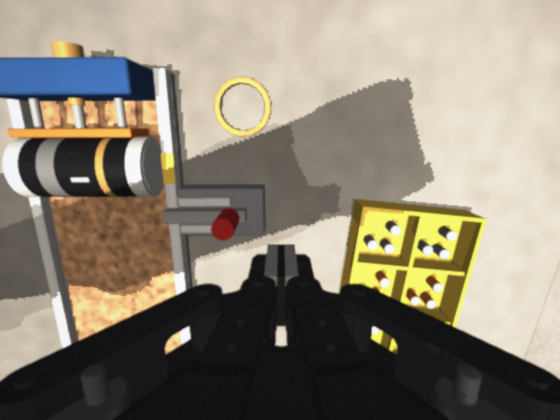

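The knob is at (225,222), left of the closed fingertips and in line with them. The tube is resting at the pad. I'll lower and push along jig -x.

Request:
play_rows(targets=[[[0,0,0,-3,0],[0,0,0,-3,0],[0,0,0,-1.4,0],[0,0,0,0,0],[0,0,0,0,0]]])

```text
time: 19.9
tcp_pos: [0.6848, 0.0928, 0.2174]
eef_rot: [-2.111, -2.326, 0.002]
contact_force: [0.4, 0.1, 1.0]
grip_width: 0.0001
finger_force: 0.0
```

Request:
play_rows(targets=[[[0,-0.4,-0.04,0,0],[0,-0.4,-0.04,0,0],[0,-0.4,-0.04,0,0],[0,-0.4,-0.04,0,0],[0,-0.4,-0.04,0,0]]])

```text
time: 20.32
tcp_pos: [0.6647, 0.0908, 0.2186]
eef_rot: [2.111, 2.326, 0.002]
contact_force: [2.0, 0.4, 1.0]
grip_width: 0.0
finger_force: 1.1
```

Request:
play_rows(targets=[[[0,-0.4,-0.04,0,0],[0,-0.4,-0.04,0,0],[0,-0.4,-0.04,0,0],[0,-0.4,-0.04,0,0],[0,-0.4,-0.04,0,0]]])

```text
time: 20.73
tcp_pos: [0.6448, 0.0888, 0.218]
eef_rot: [2.111, 2.326, 0.001]
contact_force: [2.3, -0.2, 2.1]
grip_width: 0.0
finger_force: 1.1
```

```bash
python3 - <<'E'
from h import *
im=snap("wrist","w10.png")
s=robot.observe();print(s["time"],np.round(s["tcp_pos"],4),s["contact_force"])
for q,z in (("tube_center",.034),("keeper_knob",.051)):
  for r in robot.landmark_of(q,"wrist")[:1]:
    w=ray("wrist",r["xy"],z);d=w[:2]-[.5426,.0540];print(q,r,w,d@[.995,.0993],d@[-.0993,.995])
E
```

```text
20.7833 [0.644  0.0887 0.2177] [1.05428039 0.42943046 1.02227135]
tube_center {'xy': [77.3, 183.8], 'p': 0.71} [0.53616015 0.11669345 0.034     ] -0.00018218748669098382 0.06301946146381118
```

View pics/w10.png

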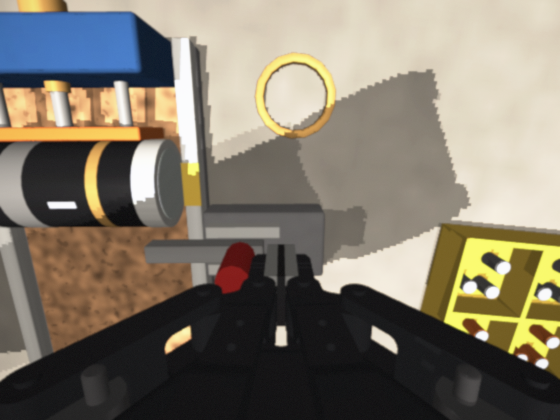

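The bar is sliding in behind the tube (tip at about (146,250)) with the knob against the fingers. About 20 mm remains.

Request:
play_rows(targets=[[[0,-0.4,-0.04,0,0],[0,-0.4,-0.04,0,0],[0,-0.3,-0.03,0,0],[0,-0.3,-0.03,0,0],[0,-0.2,-0.02,0,0]]])

```text
time: 21.3
tcp_pos: [0.6284, 0.0871, 0.2175]
eef_rot: [-2.111, -2.326, 0.001]
contact_force: [2.6, -1.2, -1.4]
grip_width: 0.0001
finger_force: 1.0
```

Request:
play_rows(targets=[[[0,-0.1,-0.01,0,0],[0,-0.1,-0.01,0,0],[0,-0.1,-0.01,0,0],[0,0,0,0,0],[0,0,0,0,0]]])

```text
time: 21.72
tcp_pos: [0.6258, 0.0868, 0.2176]
eef_rot: [-2.111, -2.326, 0.001]
contact_force: [0.8, 0.3, -0.4]
grip_width: 0.0
finger_force: 0.5
```

Request:
play_rows(targets=[[[0,-0.1,-0.01,0,0],[0,-0.1,-0.01,0,0],[0,0,0,0,0],[0,0,0,0,0],[0,0,0,0,0]]])

```text
time: 22.13
tcp_pos: [0.6239, 0.0867, 0.2177]
eef_rot: [2.111, 2.326, 0.0]
contact_force: [3.1, -0.6, -1.7]
grip_width: -0.0
finger_force: 1.0
```

Request:
play_rows(targets=[[[0,-0.1,-0.01,0,0],[0,-0.1,-0.01,0,0],[0,0,0,0,0],[0,0,0,0,0],[0,0,0,0,0]]])

```text
time: 22.55
tcp_pos: [0.6231, 0.0865, 0.218]
eef_rot: [2.11, 2.325, 0.005]
contact_force: [7.1, 0.5, -5.1]
grip_width: -0.0003
finger_force: 3.5
```

It has reached its end stop (7 N, TCP at jig x 83 as expected). I'll give it a last nudge, then retreat.

Request:
play_rows(targets=[[[0,-0.1,-0.01,0,0],[0,0,0,0,0],[0,0,0,0,0],[0,0,0,0,0],[0,0,0,0,0]]])

```text
time: 22.97
tcp_pos: [0.6227, 0.0864, 0.2182]
eef_rot: [2.11, 2.324, 0.007]
contact_force: [10.2, 1.7, -6.5]
grip_width: 0.0002
finger_force: 4.7
```

Request:
play_rows(targets=[[[0,0.2,0.02,0,0],[0,0.5,0.05,0,0],[0,1,0.1,0,0],[0,1,0.1,0,0],[0,0,0,3,0]]])

```text
time: 23.38
tcp_pos: [0.6467, 0.0884, 0.2424]
eef_rot: [-2.107, -2.322, 0.012]
contact_force: [-0.6, -1.2, -1.1]
grip_width: 0.0002
finger_force: 0.0
```

Request:
play_rows(targets=[[[0,0,0,4,0],[0,0,0,4,0],[0,0,0,4,0],[0,0,0,0,0],[0,0,0,0,0]]])

```text
time: 23.8
tcp_pos: [0.6483, 0.0896, 0.3707]
eef_rot: [2.109, 2.324, 0.005]
contact_force: [0.3, -0.7, -0.4]
grip_width: 0.0001
finger_force: 0.0
```

```bash
python3 - <<'E'
from h import *
im=snap("wrist","w11.png")
s=robot.observe();print(s["time"],np.round(s["tcp_pos"],4),s["contact_force"])
for q,z in (("tube_center",.034),("keeper_knob",.051)):
  for r in robot.landmark_of(q,"wrist")[:1]:
    w=ray("wrist",r["xy"],z);d=w[:2]-[.5426,.0540];print(q,r,w,d@[.995,.0993],d@[-.0993,.995])
E
```

```text
23.85 [0.6476 0.0891 0.3683] [ 0.26411853 -0.10367029 -0.79207391]
tube_center {'xy': [173.1, 157.1], 'p': 0.58} [0.5365009  0.11648168 0.034     ] 0.000135825572013741 0.06277491068485806
keeper_knob {'xy': [233.6, 200.6], 'p': 0.77} [0.60046707 0.08248465 0.051     ] 0.06040625941318235 0.02259603019374516
```

View pics/w11.png

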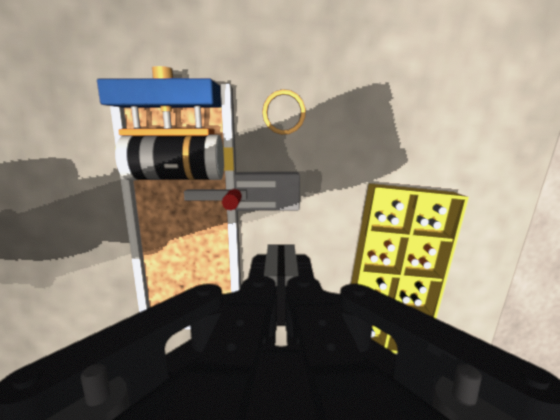

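The keeper is fully across (knob at (232,200), about jig x 60–62). The tube rests against the pad at the mark, and the arm is clear.

```bash
python3 -c "
from rig import robot
print(robot.close_job())"
```

```text
the job is handed in; nothing more can be done
None
```

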